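# Close the chocolate mould press and pin it

## Robot

A 6-joint arm with a two-finger parallel gripper is mounted at the origin on the work surface. World frame = base frame: x ahead of the robot, y to its left, z up, the work surface at z = 0. Lengths are in m, angles in rad, forces in N, time in s.
With the tool pointing down it reaches from about 0.35 to 0.975 m from the base axis. Payload 4.9 kg.
Tool frame: the origin (TCP) lies at the very end of the fingers, on their centre line; the grasp point (between the pads) lies ctrl.hold_point_z behind it (ctrl.hold_point_z is the distance from the TCP to the grasp point, in m); z points along the fingers, y is the line along which they close (so a half turn about z gives the same grasp; the last joint's range is limited). The gripper opens to 85 mm and grips with 20 to 120 N. Pads are 22 mm wide; open, the fingers measure 114 mm over their backs; the gripper's body (76 mm by 85 mm) begins 54 mm behind the grasp point. The pads swing forward as they close: fully open they stand 13 mm farther back than shut.
Start: joints at [-1.417, 0.053, 1.613, -0, 1.476, -0.119], TCP at [0.168, -0.602, 0.231] pointing down, gripper open.
Joint ranges: [-3.01, 3.01], [-1.01, 2.22], [0.06, 2.58], [-1.02, 4.17], [0.09, 2.62], [-3.14, 3.14]. Speed limits (rad/s): [2.57, 2.57, 3.14, 3.14, 3.14, 3.14].

## Interface

Orientations are given as a rotation vector (axis times angle).
In Python, from station import ctrl gives the robot as it stands. The module is installed in compiled form; this text tells all that it offers.
- The arm moves only by the tool jog_arm, never from a script. Its argument "deltas" is a list of rows, each a list of 3 entries, a list of its own where there are three numbers: the closure, from -1 (fully open) to 1 (shut), then the shift along the world's x, y, z scaled (see below), then the turn, a rotation vector about the world's x, y, z scaled (see below). A call has 1 to 12 rows; each row is the pose to reach, as a shift and turn from the pose commanded when the call began, turning the shorter way round; what a row does not reach only later rows make up. The controller multiplies each number of a shift by 0.4 m and each number of a turn by 180 degrees. A row lasts 1/12 s, in which the tool goes at most 41.7 mm and 7.16 degrees, less where a joint would pass 70% of its speed; a pose out of reach is approached as far as the arm can. A call with a number of a shift or a turn outside -1 to 1 is refused whole. A call with a gripper value outside its range is refused whole. The fingers move at their own pace and stop on an object; "squeeze" is the grip in N (left out, the last holds). Time passes only in rows, so rows that repeat a pose let the fingers close. It gives the time, the measured TCP pose, the force, the opening and the grip force at its end, in the units of the state.
- ctrl.get_obs(): the state, without advancing time (a new reading comes with each control period).
- ctrl.get_image(name): name is "scene" or "top" or "wrist"; returns the picture (420x560x3 uint8, red, green, blue); there is no depth.
- ctrl.get_calibration(name): a dict with "K" (3x3 intrinsics, pixels), "dist_coeffs" ([k1, k2, p1, p2, k3] as OpenCV has them; the pictures are not rectified), "extrinsics" (4x4, takes a point from world to camera coordinates). Camera axes: x right, y down, z forward; pixel columns grow to the right and rows downward; lengths in m; the calibration is good to about 2 mm. A picture is of the moment at which its call begins: read the wrist's pose just before it. get_calibration takes no time and is no camera call; for the wrist camera it gives the pose at the moment of the call.
- ctrl.finish_job(): hands the job in; it is judged then, once.
The state is a dict: "t": time; "q": joint angles; "dq": joint speeds; "effort": joint torques, N m; "tool_pos": TCP position; "tool_rot": TCP orientation; "contact_force": force on the tool from outside, world axes, zero at the start; "wrist_torque": the same for the moment, N m; "opening": finger opening in m; "grip_force": force on a finger pad.
Only numpy, scipy, OpenCV 4.12 (cv2) and the standard library are available. Lean on these libraries where they do the work, as an engineer would, in place of code of your own. Each camera call takes 0.05 s, during which the arm holds its last target. There are 200 camera calls.

## Task

Swing the clamp bar of the mould press all the way down over the red mould until it rests on its stop, then push the yellow-headed locking pin through the fork and the bar's eye until its head sits flush against the blue guide block. Leave the tub, the spray can and the jug where they stand.

Things in the scene. Friction and masses are not known exactly. Their poses are not given: they have to be found in the camera images.
- press: Fixed press: steel base 170 x 310 x 12 mm (its x, y) with a red mould (140 x 130 mm, top 48 mm above the table). Origin: centre of the base's underside, on the table; z up. Its y runs along the closed bar from the dark hinge posts (y -115 mm) to the blue fork (y +95 mm); its x is the direction to push the pin.
- clamp_bar (a joint): Bar angle, rad: 0 = down, level, on its hard stop, eye in line with the fork holes; grows as it rises (to 1.1). The hinge axis lies along the press's x, so the bar swings in the press's upright plane x = 0. Stiff hinge: the bar stays where it is left and takes roughly 1 to 3 N at the grip to push down.
- bar_hinge (a point): Point on the bar's hinge axis, 85 mm above the table, at the press's x 0, y -115 mm.
- bar_grip (a point): Middle of the black round grip (22 mm diameter, 67 mm long along the bar, ending 303 mm from the hinge) at the bar's free end, on the bar's axis, 270 mm from the hinge axis. Bar down: 85 mm above the table at the press's x 0, y +155 mm, past the fork.
- lug_hole (a point): Centre of the 17 mm hole in the 12 mm thick flat eye of the bar, 210 mm from the hinge.
- pin: Loose pin: steel shank 14 mm diameter, 100 mm long (last 8 mm tapered); yellow domed round head 40 mm diameter, 14 mm thick. Origin on its axis at the underside of the head; x points to the tip. It starts level in the guide block's hole along the press's x, tip short of the slot, head on the ledge 52 to 62 mm out from the block. Slides with under 5 N.
- pin_head (a point): Crown of the domed outer face of the pin's head (where to push), on its axis, 14 mm outside the head's underside.
- pin_tip (a point): Tip of the pin.
- guide_mouth (a point): Centre of the hole's mouth on the guide block's outer face, which the head's underside must meet: press x -59, y +95, 85 mm above the table. The blue guide block spans press x -59 to -9 mm, is 44 mm wide in y, 107 mm tall; 16 mm hole along x. A steel ledge under the head (top 64 mm above the table, 44 mm wide) runs from it out to press x -145: the pin's head slides along it.
- far_hole (a point): Centre of the 16 mm hole on the outer face of the fork's far blue cheek (press x +9 to +21 mm, 44 mm wide, 107 mm tall): press x +21, y +95, 85 mm above the table. The 18 mm slot between guide block and cheek takes the bar.
- tub: Bystander: white lidded tub, 114 mm diameter, 130 mm tall; origin at the centre of its underside.
- spray_can: Bystander: white and blue can, 58 mm diameter, 190 mm tall; origin at the centre of its underside.
- jug: Bystander: grey jug with a handle, 100 mm diameter, 120 mm tall; origin at the centre of its underside.
Mind the look-alikes: they are no part of the job. There is more than one size of the pin; the job needs the largest.

How it is judged:
By the outcome, as a careful person would: the job done as asked, in the order asked, and still so for the second after the job is handed in, with the robot touching nothing.
It also fails if it takes over 50 s, if anything falls off the work surface, if the arm or the gripper's body presses on something with over 40 N, if the wrist force passes 120 N, or if a joint passes its speed limit or range.

## Working session

There is one attempt and no reset: what is moved stays moved. The work goes in short steps, Python scripts to look and compute and a tool call to move; the robot and the scene stay as the last step left them, time stands still between calls to the robot, and variables do not carry over. Pictures are saved under pics/ and viewed, at most 10 in all, crops included, and the job is handed in when it is done.

Besides the shell and the picture viewer there is one more tool, called as name(argument=value, ...) on one line, values as JSON. jog_arm: Moves the arm, as the interface text tells. Its arguments: {"type":"object","properties":{"deltas":{"type":"array","items":{"type":"array"}},"squeeze":{"type":"number"}},"required":["deltas"]}

```bash
mkdir -p pics; python3 - <<'E'
from station import ctrl
import cv2,numpy as np
for n in("scene","top"):
    cv2.imwrite(f"pics/{n}0.png",ctrl.get_image(n)[:,:,::-1])
    c=ctrl.get_calibration(n);E=np.array(c["extrinsics"]);print(n,np.array(c["K"]).round(1).tolist(),c["dist_coeffs"],(-E[:3,:3].T@E[:3,3]).round(3))
o=ctrl.get_obs();print(o,ctrl.hold_point_z)
E
```

```text
scene [[421.7, 0.0, 281.0], [0.0, 421.7, 208.7], [0.0, 0.0, 1.0]] [-0.0965805  0.         0.         0.         0.       ] [1.392 0.67  0.774]
top [[443.1, 0.0, 276.2], [0.0, 443.1, 213.4], [0.0, 0.0, 1.0]] [0.04161602 0.         0.         0.         0.        ] [ 0.333 -0.015  1.145]
{'t': 0.1, 'q': array([-1.41701505e+00,  5.33157433e-02,  1.61415690e+00,  7.85855294e-06,
        1.47597401e+00, -1.19004577e-01]), 'dq': array([ 0.00028023, -0.00139394, -0.00248396,  0.00014778,  0.00097147,
       -0.00045786]), 'effort': array([-1.17593136e-04, -3.94906318e+01, -3.71361029e+01, -1.52594430e-04,
        3.97142605e-03, -7.64520223e-06]), 'tool_pos': array([ 0.16829854, -0.60133655,  0.23017038]), 'tool_rot': array([-3.11057987e+00, -4.26910474e-01,  3.83284072e-05]), 'contact_force': array([0.14714554, 0.2320596 , 0.25767662]), 'wrist_torque': array([0.03236813, 0.02115289, 0.01228844]), 'grip_force': 0.0, 'opening': 0.08523592380629913} 0.0187
```

View pics/scene0.png

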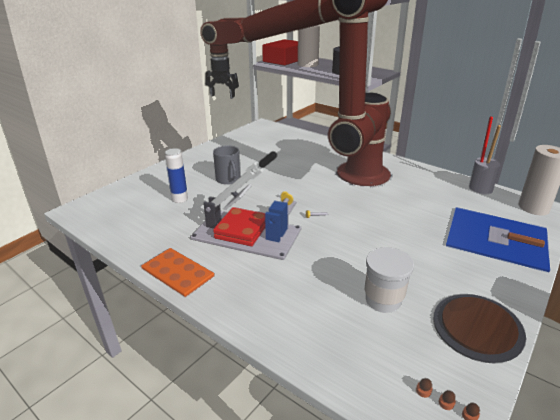

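View pics/top0.png

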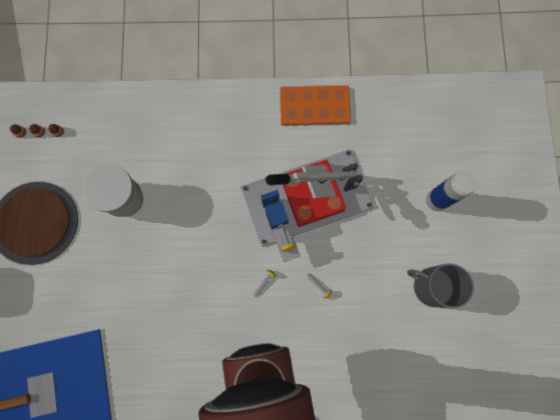

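The scene view shows the press with its raised bar, the blue fork and the pin. In the top view the base corners are near (243,187), (349,152), (374,205) and (265,243), the yellow head is at (287,246), and the grip is at (278,180). The two smaller pins are loose on the table at (268,275) and (325,292).

```bash
cat > h.py <<'E'
from station import ctrl
import cv2,numpy as np
def ray(n,uv):
    c=ctrl.get_calibration(n);E=np.array(c["extrinsics"]);R=E[:3,:3]
    p=cv2.undistortPoints(np.array(uv,float).reshape(-1,1,2),np.array(c["K"]),np.array(c["dist_coeffs"])).reshape(-1,2)
    return -R.T@E[:3,3],np.c_[p,np.ones(len(p))]@R
def onz(n,uv,z):
    o,d=ray(n,uv);return o+d*((z-o[2])/d[:,2])[:,None]
def proj(n,P):
    c=ctrl.get_calibration(n);E=np.array(c["extrinsics"])
    return cv2.projectPoints(np.array(P,float).reshape(-1,1,3),cv2.Rodrigues(E[:3,:3])[0],E[:3,3],np.array(c["K"]),np.array(c["dist_coeffs"]))[0].reshape(-1,2)
E
python3 - <<'E'
from h import *
a=cv2.imread("pics/top0.png")[135:265,230:390];b=cv2.imread("pics/scene0.png")[140:260,180:340]
cv2.imwrite("pics/tc.png",cv2.resize(a,None,fx=4.9,fy=4.5,interpolation=cv2.INTER_CUBIC)if 0 else cv2.resize(a,None,fx=4,fy=4,interpolation=cv2.INTER_CUBIC))
cv2.imwrite("pics/sc.png",cv2.resize(b,None,fx=5,fy=5,interpolation=cv2.INTER_CUBIC))
for n in("top","scene"):
    im=cv2.imread(f"pics/{n}0.png");h=cv2.cvtColor(im,cv2.COLOR_BGR2HSV)
    for nm,lo,hi in(("yel",(20,120,100),(32,255,255)),("blue",(105,120,40),(125,255,255)),("blk",(0,0,0),(180,255,32))):
        m=cv2.inRange(h,lo,hi)
        _,_,st,ce=cv2.connectedComponentsWithStats(m)
        print(n,nm,[(s.tolist(),c.round(1).tolist()) for s,c in zip(st[1:],ce[1:]) if s[4]>15 and 150<s[0]<380 and 130<s[1]<310])
c=onz("top",[(243,187),(349,152),(374,205),(265,243)],.012);print(c,np.linalg.norm(np.diff(c,axis=0),axis=1))
E
```

```text
top yel [([280, 243, 15, 8, 77], [287.6, 246.9]), ([267, 270, 8, 7, 25], [270.6, 273.0]), ([324, 291, 7, 7, 27], [327.3, 294.2])]
top blue [([262, 190, 26, 38, 579], [274.1, 208.9])]
top blk [([267, 175, 23, 9, 178], [278.0, 179.0])]
scene yel [([281, 192, 12, 13, 85], [286.5, 197.0]), ([306, 211, 4, 7, 23], [307.6, 213.7])]
scene blue [([168, 167, 18, 27, 368], [177.0, 180.4]), ([266, 201, 21, 41, 708], [276.0, 220.9])]
scene blk []
[[ 0.63183816  0.07708603  0.012     ]
 [ 0.72208818 -0.20679663  0.012     ]
 [ 0.57592275 -0.2643908   0.012     ]
 [ 0.48194035  0.0211488   0.012     ]] [0.29788325 0.15710322 0.30060865]
```

View pics/tc.png

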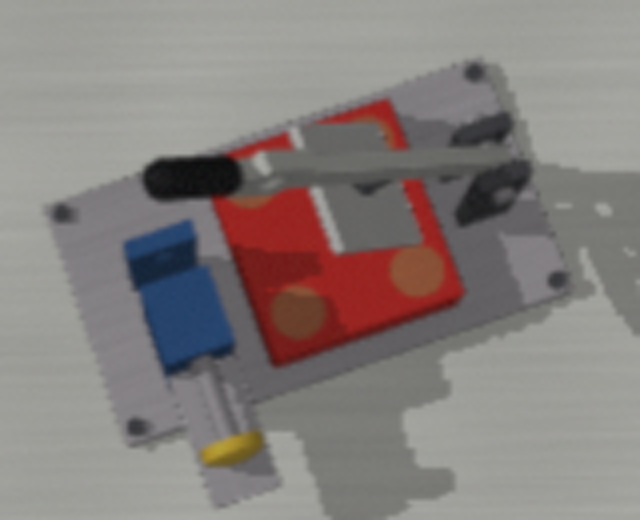

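View pics/sc.png

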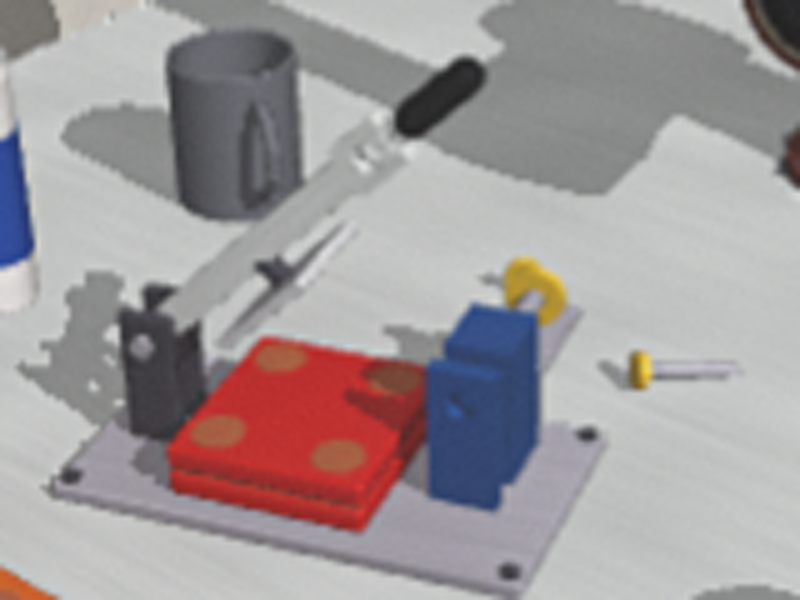

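The top crop shows the base corners at (45,207), (487,58), (570,295) and (130,445). The blue block tops run to the corners (125,240), (195,222), (233,350) and (165,372). The grip centre is at (193,178). In the scene crop the grip centre is at (440,97) and the yellow head at (533,290).

```bash
cat >> h.py <<'E'
tc=lambda p:(np.array(p,float)+.5)/4-.5+[230,135]
sc=lambda p:(np.array(p,float)+.5)/5-.5+[180,140]
def fit(L,W):  # rigid 2D
    L=np.array(L,float);W=np.array(W,float);l=L-L.mean(0);w=W-W.mean(0)
    th=np.arctan2((l[:,0]*w[:,1]-l[:,1]*w[:,0]).sum(),(l*w).sum());R=np.array([[np.cos(th),-np.sin(th)],[np.sin(th),np.cos(th)]])
    t=W.mean(0)-R@L.mean(0);return th,t,np.linalg.norm(W-L@R.T-t,axis=1)
E
python3 - <<'E'
from h import *
L=[(.085,.155),(.085,-.155),(-.085,-.155),(-.085,.155)]
W=onz("top",tc([(45,207),(487,58),(570,295),(130,445)]),.012)[:,:2]
th,t,r=fit(L,W);print("base top",th,t,r)
sW=onz("scene",sc([(522,592),(52,487),(607,437)]),.012)[:,:2]
th2,t2,r2=fit([L[0],L[1],L[3]],sW);print("base scene",th2,t2,r2)
# red mould top (z .048)
print("mould",fit([(.07,.065),(.07,-.065),(-.07,-.065),(-.07,.065)],onz("top",tc([(205,160),(388,100),(463,290),(275,355)]),.048)[:,:2]))
R=np.array([[np.cos(th),-np.sin(th)],[np.sin(th),np.cos(th)]])
w=onz("top",tc([(125,240),(195,222),(233,350),(165,372)]),.107)[:,:2];print("fork top in press",(w-t)@R)
def tri(a,b):
    o1,d1=ray("top",[a]);o2,d2=ray("scene",[b]);A=np.c_[d1[0],-d2[0]];s=np.linalg.lstsq(A,o2-o1,rcond=None)[0]
    p=o1+d1[0]*s[0];q=o2+d2[0]*s[1];return (p+q)/2,np.linalg.norm(p-q)
for nm,a,b in(("grip",tc((193,178)),sc((440,97))),("head",tc((231,450)),sc((533,290)))):
    p,e=tri(a,b);l=(p[:2]-t)@R;print(nm,p,e,"press",l,"ang",np.arctan2(p[2]-.085,l[1]+.115),np.hypot(p[2]-.085,l[1]+.115))
E
```

```text
base top 0.30964907632022926 [ 0.60133637 -0.0902941 ] [0.00150543 0.00156396 0.00487066 0.00317672]
base scene 0.3146777856446306 [ 0.60430676 -0.08650812] [0.00123532 0.0011762  0.00227718]
mould (np.float64(0.31406727955564706), array([ 0.60822769, -0.10356683]), array([0.00359441, 0.00464022, 0.00373024, 0.00369573]))
fork top in press [[ 0.02180892  0.11550585]
 [ 0.01866913  0.07202095]
 [-0.06286568  0.07605112]
 [-0.06230075  0.11855012]]
grip [ 0.57754432 -0.01507858  0.27401213] 0.0006392442398124165 press [0.00025949 0.07888833] ang 0.7726639539649466 0.2707734656682589
head [ 0.46173675 -0.03594319  0.08830216] 0.0029550575587336766 press [-0.1163983   0.09430543] ang 0.015775434909083993 0.20933147610515543
```

jog_arm(deltas=[[1, [0, 0, 0.1], [0, 0, 0]], [1, [0.1, 0.15, 0.2], [0, 0, 0.0125]], [1, [0.5, 0.75, 0.375], [0, 0, 0.0125]], [1, [0.5, 0.75, 0.375], [0, 0, 0.0125]], [1, [0.5, 0.75, 0.375], [0, 0, 0.0125]], [1, [0.5, 0.75, 0.375], [0, 0, 0.0125]], [1, [0.5, 0.75, 0.375], [0, 0, 0.0125]], [1, [0.5, 0.75, 0.375], [0, 0, 0.0125]], [1, [0.5, 0.75, 0.375], [0, 0, 0.0125]], [1, [0.5, 0.75, 0.375], [0, 0, 0.0125]], [1, [0.5, 0.75, 0.375], [0, 0, 0.0125]], [1, [0.5, 0.75, 0.375], [0, 0, 0.0125]]], squeeze=40)

```text
t: 1.1
tool_pos: [0.3695, -0.3005, 0.3822]
tool_rot: [3.101, 0.495, 0.001]
contact_force: [-0.2, -0.6, -0.2]
opening: -0.0003
grip_force: 0.0
```

jog_arm(deltas=[[1, [0.52, 0.714, -0.05], [0, 0, 0]], [1, [0.52, 0.714, -0.05], [0, 0, 0]], [1, [0.52, 0.714, -0.05], [0, 0, 0]], [1, [0.52, 0.714, -0.05], [0, 0, 0]], [1, [0.52, 0.714, -0.05], [0, 0, 0]], [1, [0.52, 0.714, -0.05], [0, 0, 0]], [1, [0.52, 0.714, -0.05], [0, 0, 0]], [1, [0.52, 0.714, -0.05], [0, 0, 0]], [1, [0.52, 0.714, -0.05], [0, 0, 0]], [1, [0.52, 0.714, -0.05], [0, 0, 0]], [1, [0.52, 0.714, -0.05], [0, 0, 0]], [1, [0.52, 0.714, -0.05], [0, 0, 0]]])

```text
t: 2.1
tool_pos: [0.576, -0.0179, 0.3604]
tool_rot: [3.104, 0.485, -0.003]
contact_force: [-1.3, 0.3, -0.4]
opening: -0.0002
grip_force: 0.0
```

```bash
python3 - <<'E'
from h import *
th=.312;t=np.array([.602,-.089]);R=np.array([[np.cos(th),-np.sin(th)],[np.sin(th),np.cos(th)]])
p0=np.array([.578,-.015,.36]);print(ctrl.get_obs()["tool_pos"])
for a in(.75,.6,.45,.3,.15,.05,0,-.02):
    y=-.115+.270*np.cos(a);ax=.085+.27*np.sin(a);z=ax+.0145*np.tan(abs(a))+.011/np.cos(a)
    w=t+R@[0,y];print(a,w.round(4),round(z,4),((np.r_[w,z]-p0)/.4).round(3))
for s in(-.17,-.15,-.095,-.084,-.078):print(s,(t+R@[s,.095]).round(4))
E
```

```text
[ 0.57603095 -0.01794766  0.36035173]
0.75 [ 0.5767 -0.0104] 0.2976 [-0.003  0.011 -0.156]
0.6 [0.5689 0.0136] 0.2607 [-0.023  0.072 -0.248]
0.45 [0.5627 0.0329] 0.2217 [-0.038  0.12  -0.346]
0.3 [0.5581 0.047 ] 0.1808 [-0.05   0.155 -0.448]
0.15 [0.5554 0.0556] 0.1387 [-0.057  0.177 -0.553]
0.05 [0.5545 0.0582] 0.1102 [-0.059  0.183 -0.624]
0 [0.5544 0.0585] 0.096 [-0.059  0.184 -0.66 ]
-0.02 [0.5544 0.0585] 0.0909 [-0.059  0.184 -0.673]
-0.17 [ 0.411  -0.0508]
-0.15 [ 0.4301 -0.0446]
-0.095 [ 0.4824 -0.0277]
-0.084 [ 0.4929 -0.0244]
-0.078 [ 0.4986 -0.0225]
```

jog_arm(deltas=[[1, [0, 0.005, -0.08], [0, 0, 0]], [1, [0, 0.011, -0.14], [0, 0, 0]], [1, [-0.005, 0.025, -0.17], [0, 0, 0]], [1, [-0.01, 0.045, -0.2], [0, 0, 0]], [1, [-0.018, 0.06, -0.23], [0, 0, 0]], [1, [-0.023, 0.076, -0.26], [0, 0, 0]], [1, [-0.027, 0.09, -0.29], [0, 0, 0]], [1, [-0.031, 0.105, -0.32], [0, 0, 0]], [1, [-0.035, 0.12, -0.346], [0, 0, 0]], [1, [-0.04, 0.132, -0.38], [0, 0, 0]], [1, [-0.045, 0.144, -0.414], [0, 0, 0]], [1, [-0.047, 0.155, -0.448], [0, 0, 0]]])

```text
t: 3.1
tool_pos: [0.5573, 0.0464, 0.1807]
tool_rot: [-3.103, -0.489, 0.0]
contact_force: [-0.2, 0.7, 0.1]
opening: 0.0
grip_force: 0.5
```

```bash
python3 - <<'E'
from h import *
a=ctrl.get_image("scene")[:,:,::-1][80:270,150:350]
cv2.imwrite("pics/s1.png",cv2.resize(a,None,fx=3,fy=3,interpolation=cv2.INTER_CUBIC))
print(ctrl.get_obs()["contact_force"])
E
```

```text
[-0.72281604  0.93051029 -1.92815246]
```

View pics/s1.png

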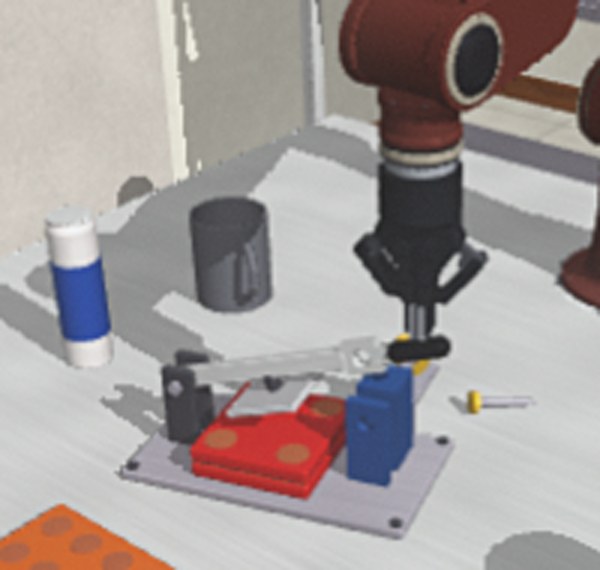

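The clamp bar has followed the fingers down to about 0.3 rad, with the grip at (418,348) just under the fingertips. I'll carry on to the stop.

jog_arm(deltas=[[1, [-0.002, 0.008, -0.035], [0, 0, 0]], [1, [-0.004, 0.016, -0.07], [0, 0, 0]], [1, [-0.005, 0.023, -0.105], [0, 0, 0]], [1, [-0.006, 0.026, -0.14], [0, 0, 0]], [1, [-0.007, 0.029, -0.17], [0, 0, 0]], [1, [-0.008, 0.03, -0.19], [0, 0, 0]], [1, [-0.008, 0.03, -0.2], [0, 0, 0]], [1, [-0.008, 0.03, -0.206], [0, 0, 0]], [1, [-0.008, 0.03, -0.212], [0, 0, 0]], [1, [-0.008, 0.03, -0.212], [0, 0, 0]]])

```text
t: 3.98
tool_pos: [0.5546, 0.0576, 0.0973]
tool_rot: [3.103, 0.488, 0.001]
contact_force: [-0.8, 0.0, 0.4]
opening: -0.0005
grip_force: 0.0
```

jog_arm(deltas=[[1, [0, 0, -0.004], [0, 0, 0]], [1, [0, 0, -0.008], [0, 0, 0]], [1, [0, 0, -0.012], [0, 0, 0]], [1, [0, 0, -0.012], [0, 0, 0]]])

```text
t: 4.32
tool_pos: [0.5552, 0.0576, 0.0956]
tool_rot: [3.103, 0.488, 0.001]
contact_force: [-6.5, 0.1, 12.2]
opening: -0.0002
grip_force: 6.5
```

```bash
python3 - <<'E'
from h import *
a=ctrl.get_image("scene")[:,:,::-1][130:270,170:330]
o=ctrl.get_obs();print(o["contact_force"],o["tool_pos"])
cv2.imwrite("pics/s2.png",cv2.resize(a,None,fx=4,fy=4,interpolation=cv2.INTER_CUBIC))
E
```

```text
[-6.76435359  0.12426266 12.5442988 ] [0.55517762 0.05764782 0.09563675]
```

View pics/s2.png

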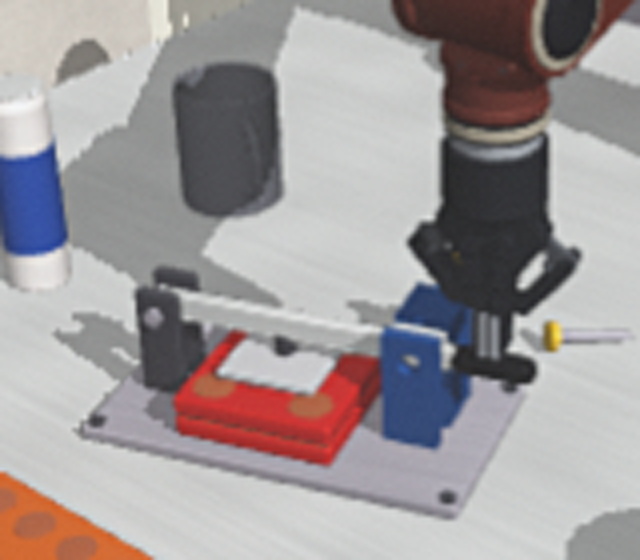

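The bar lies level in the fork slot, with the eye behind the far cheek's hole at (408,362). The 12 N reaction shows it is on its stop. Next I'll lift off and go behind the pin head.

jog_arm(deltas=[[1, [0, 0, 0.1], [0, 0, 0]], [1, [0, 0, 0.2], [0, 0, 0]], [1, [0, 0, 0.3], [0, 0, 0]], [1, [-0.358, -0.273, 0.3], [0, 0, 0]], [1, [-0.358, -0.273, 0.3], [0, 0, 0]], [1, [-0.358, -0.273, 0.3], [0, 0, 0]], [1, [-0.358, -0.273, 0.3], [0, 0, 0]], [1, [-0.358, -0.273, 0.3], [0, 0, 0]], [1, [-0.358, -0.273, 0.3], [0, 0, 0]], [1, [-0.358, -0.273, 0.2], [0, 0, 0]], [1, [-0.358, -0.273, 0.1], [0, 0, 0]], [1, [-0.358, -0.273, 0.05], [0, 0, 0]]])

```text
t: 5.37
tool_pos: [0.4099, -0.0505, 0.1088]
tool_rot: [-3.101, -0.488, 0.005]
contact_force: [-1.0, 0.1, -1.1]
opening: 0.0001
grip_force: 0.0
```

```bash
python3 - <<'E'
from h import *
a=ctrl.get_image("scene")[:,:,::-1][130:270,170:330]
cv2.imwrite("pics/s3.png",cv2.resize(a,None,fx=4,fy=4,interpolation=cv2.INTER_CUBIC))
o=ctrl.get_obs();print(o["tool_pos"])
E
```

```text
[ 0.40761725 -0.04977337  0.10541179]
```

View pics/s3.png

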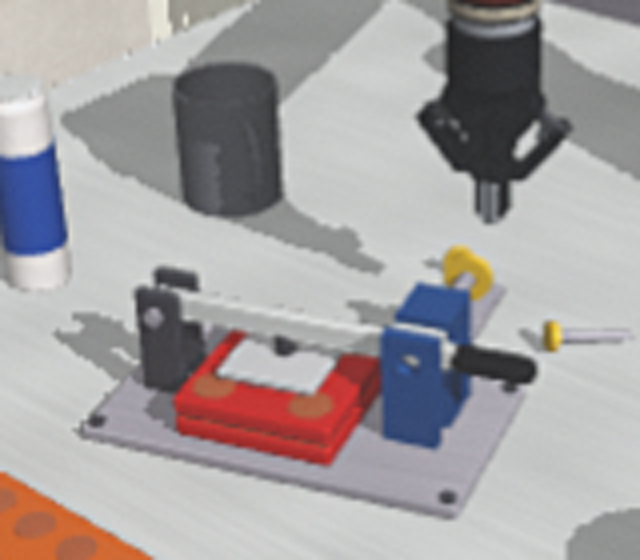

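The bar has stayed down, and the pin head at (468,272) is undisturbed. The fingers are hanging behind it. I'll lower them and push.

jog_arm(deltas=[[1, [0, 0, -0.05], [0, 0, 0]], [1, [0, 0, -0.098], [0, 0, 0]], [1, [0, 0, -0.098], [0, 0, 0]], [1, [0.03, 0.01, -0.098], [0, 0, 0]], [1, [0.05, 0.016, -0.098], [0, 0, 0]], [1, [0.07, 0.0225, -0.098], [0, 0, 0]], [1, [0.09, 0.029, -0.098], [0, 0, 0]], [1, [0.105, 0.034, -0.098], [0, 0, 0]], [1, [0.12, 0.0385, -0.098], [0, 0, 0]], [1, [0.135, 0.0435, -0.098], [0, 0, 0]], [1, [0.15, 0.048, -0.098], [0, 0, 0]], [1, [0.15, 0.048, -0.098], [0, 0, 0]]])

```text
t: 6.42
tool_pos: [0.4724, -0.032, 0.0736]
tool_rot: [3.103, 0.489, 0.002]
contact_force: [0.0, 1.1, 0.4]
opening: 0.0001
grip_force: 0.0
```

```bash
python3 - <<'E'
from h import *
a=np.hstack([ctrl.get_image("scene")[:,:,::-1][150:260,220:320],ctrl.get_image("top")[:,:,::-1][160:270,240:340]])
cv2.imwrite("pics/s4.png",cv2.resize(a,None,fx=4,fy=4,interpolation=cv2.INTER_CUBIC))
o=ctrl.get_obs();print(o["tool_pos"],o["contact_force"])
E
```

```text
[ 0.47141723 -0.03215378  0.07325968] [ 0.62790888  0.44157179 -0.16942408]
```

View pics/s4.png

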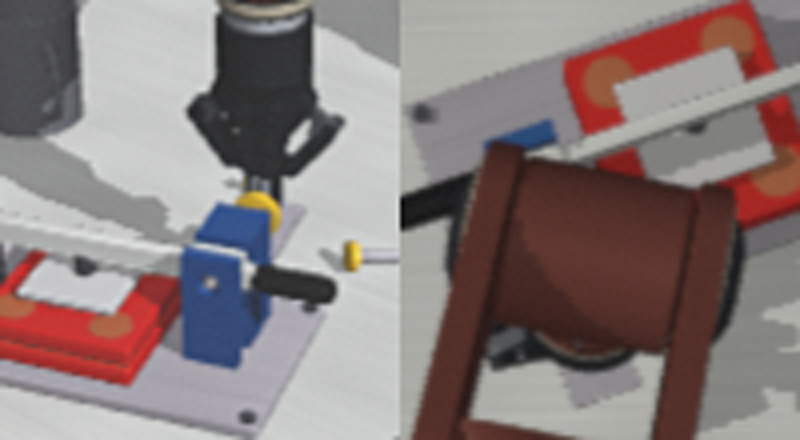

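The head is pushed to within about 25 mm of the block, and a light tip is showing in the far cheek's hole at (210,283). I'll push the rest of the way gently.

jog_arm(deltas=[[1, [0.015, 0.005, 0], [0, 0, 0]], [1, [0.028, 0.009, 0], [0, 0, 0]], [1, [0.038, 0.012, 0], [0, 0, 0]], [1, [0.045, 0.0145, 0], [0, 0, 0]], [1, [0.05, 0.016, 0], [0, 0, 0]], [1, [0.054, 0.0175, 0], [0, 0, 0]], [1, [0.054, 0.0175, 0], [0, 0, 0]]])

```text
t: 7.1
tool_pos: [0.4928, -0.0252, 0.0732]
tool_rot: [3.103, 0.488, -0.001]
contact_force: [-1.0, -0.2, -0.6]
opening: 0.0
grip_force: 0.5
```

jog_arm(deltas=[[1, [0.004, 0.0013, 0], [0, 0, 0]], [1, [0.008, 0.0026, 0], [0, 0, 0]], [1, [0.012, 0.0039, 0], [0, 0, 0]], [1, [0.012, 0.0039, 0], [0, 0, 0]]])

```text
t: 7.43
tool_pos: [0.4931, -0.0251, 0.073]
tool_rot: [3.102, 0.49, -0.022]
contact_force: [-18.9, -7.0, 13.4]
opening: 0.0004
grip_force: 10.4
```

It stopped hard with about 20 N of reaction at the predicted flush position (press x −84 mm for the tool). Next I'll back off, lift and check.

jog_arm(deltas=[[1, [-0.03, -0.01, 0], [0, 0, 0]], [1, [-0.1, -0.032, 0], [0, 0, 0]], [1, [-0.15, -0.048, 0], [0, 0, 0]], [1, [-0.15, -0.048, 0], [0, 0, 0]], [1, [-0.15, -0.048, 0.15], [0, 0, 0]], [1, [-0.15, -0.048, 0.3], [0, 0, 0]], [1, [-0.15, -0.3, 0.4], [0, 0, 0]], [1, [-0.15, -0.5, 0.5], [0, 0, 0]], [1, [-0.15, -0.7, 0.5], [0, 0, 0]], [1, [-0.15, -0.7, 0.5], [0, 0, 0]], [1, [-0.15, -0.7, 0.5], [0, 0, 0]], [1, [-0.15, -0.7, 0.5], [0, 0, 0]]])

```text
t: 8.43
tool_pos: [0.438, -0.2704, 0.2619]
tool_rot: [3.102, 0.488, 0.003]
contact_force: [0.5, 0.6, -0.3]
opening: 0.0002
grip_force: 0.0
```

```bash
python3 - <<'E'
from h import *
a=np.hstack([ctrl.get_image("scene")[:,:,::-1][150:260,220:320],ctrl.get_image("top")[:,:,::-1][160:270,240:340]])
cv2.imwrite("pics/s5.png",cv2.resize(a,None,fx=4,fy=4,interpolation=cv2.INTER_CUBIC))
o=ctrl.get_obs();print(o["tool_pos"],o["contact_force"])
E
```

```text
[ 0.43866798 -0.27369809  0.2639531 ] [ 0.3513167  -0.11684033  0.02524648]
```

View pics/s5.png

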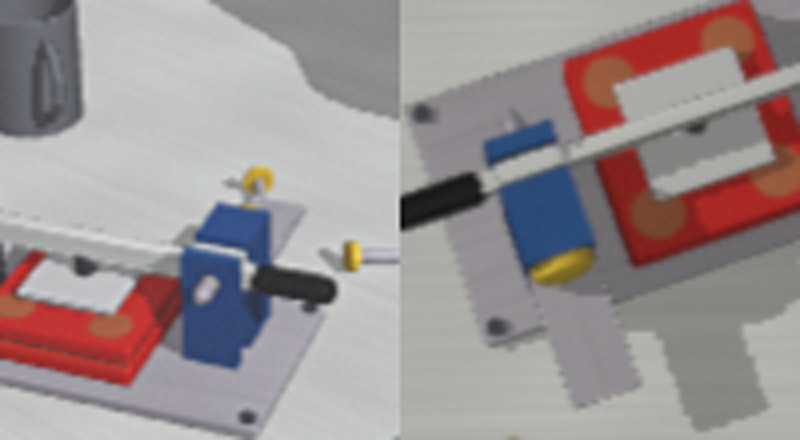

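The yellow head now sits flush on the block at (562,266) in the right half of the picture. The tip sticks out past the far cheek at (205,288), and the bar is down. The yellow head at (258,180) in the left half is one of the small loose pins on the table.

```bash
python3 -c "
from station import ctrl
print(ctrl.finish_job())"
```

```text
the job is handed in; nothing more can be done
None
```

The clamp bar is down on its stop and the large pin is through the fork and the bar's eye with its head flush on the guide block; I kept clear of the tub, can and jug, and handed the job in at about 8.5 s.

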